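Press the freshly glued disc on the prop case

ROBOT

A 6-joint arm with a two-finger parallel gripper is mounted at the origin on the work surface. World frame = base frame: x ahead of the robot, y to its left, z up, the work surface at z = 0. Lengths are in mm, angles in rad, forces in N, time in s.
With the tool pointing down it reaches from about 350 to 775 mm from the base axis. Payload 7.3 kg.
Tool frame: the origin (TCP) lies midway between the tips of the shut fingers; the grasp point (between the pads) lies 19 mm behind it; z points along the fingers, y is the line along which they close (so a half turn about z gives the same grasp; the last joint's range is limited). The gripper opens to 92 mm and grips with 3 to 60 N. Pads are 19 mm wide; open, the fingers measure 130 mm over their backs; the gripper's body (75 mm by 190 mm) begins 47 mm behind the grasp point.
Start: joints at [-0.146, 0.342, 1.524, -0, 1.275, -0.146], TCP at [525.022, 0.019, 194.341] pointing down, gripper open.
Joint ranges: [-2.53, 2.53], [-0.77, 2.02], [0.04, 2.7], [-1, 4.14], [0.28, 2.66], [-3.11, 3.11]. Speed limits (rad/s): [2.57, 2.57, 3.14, 3.14, 3.14, 3.14].

INTERFACE

Orientations are given as [roll, pitch, yaw] about the fixed x, y, z axes, in that order (R = Rz(yaw) Ry(pitch) Rx(roll)).
In Python, from plant import monitor, optics, workorder gives the robot as it stands. The module is installed in compiled form; this text tells all that it offers.
- The arm moves only by the tool servo_tool, never from a script. Its arguments are lists of equal length, an entry for each row: "linear": the shift along the tool's x, y, z as a fraction of full scale, a list of three; "spin": the turn about the tool's z as a fraction of full scale. In form: {"linear": [[dx, dy, dz], ...], "spin": [spin, ...]}. A call has exactly 8 rows; each row shifts and turns the commanded pose from where the row before left it, along the tool's axes as they then stand; what a row does not reach is not made up. Full scale, the value 1, is 200 mm for a shift and 90 degrees for a turn. A row lasts 1/8 s, in which the tool goes at most 62.5 mm and 10.7 degrees, less where a joint would pass 70% of its speed; a pose out of reach is approached as far as the arm can. A call with a number of a shift or a turn outside -1 to 1 is refused whole. A call with a gripper value outside its range is refused whole. "hand" is the opening, from -1 (shut) to 1 (fully open), set as the call begins (left out, the last holds). The fingers move at their own pace and stop on an object; the grip force is fixed at half the most. Time passes only in rows, so rows that do not move let the fingers close, or fill a call up. It gives the time, the measured TCP pose, the force, the opening and the grip force at its end, in the units of the state.
- monitor.get_obs(): the state, without advancing time (a new reading comes with each control period).
- optics.capture(name): name is "scene" or "side" or "wrist"; returns a dict with "frame" (480x640x3 uint8, blue, green, red), "K" (3x3 intrinsics, pixels), "D" ([k1, k2, p1, p2, k3] as OpenCV has them; the pictures are not rectified), "world_to_cam" (4x4, takes a point from world to camera coordinates). Camera axes: x right, y down, z forward; pixel columns grow to the right and rows downward; lengths in mm; the calibration is good to about 2 mm. A picture is of the moment at which its call begins. There is no depth.
- workorder.close_job(): hands the job in; it is judged then, once.
The state is a dict: "time": time; "joint_positions": joint angles; "dq": joint speeds; "tau": joint torques, N m; "tool_pos": TCP position; "tcp_rot": TCP orientation; "contact_force": force on the tool from outside, world axes, zero at the start; "moment": the same for the moment, N m; "grip_width": finger opening in mm; "finger_force": force on a finger pad.
Only numpy, scipy, OpenCV 4.12 (cv2) and the standard library are available. Lean on these libraries where they do the work, as an engineer would, in place of code of your own. Each camera call takes 0.05 s, during which the arm holds its last target. There are 200 camera calls.

TASK

The round brass disc on the lid of the wooden prop case has just been glued and must be pressed while the glue grabs. First lower the open lid gently until it is fully shut, then take the spring presser out of its stand and hold it upright with its rubber foot centred on the round disc, pressing lightly so that the spring plunger is about halfway in and never driven hard against its end. Finish while still gripping the presser and pressing like this, with nothing but the presser touching the case, and leave the mug, toy soldier and inkwell where they are.

Things in the scene. Friction and masses are not known exactly. Their poses are not given: they have to be found in the camera images.
- case: Dark wooden prop case, a box fixed to the desk, 165 mm deep (x) by 200 wide (y) by 75 high, origin at the centre of its underside; its own +x points to the hinged side, away from the robot give or take its yaw. It carries the lid, a board 10 mm thick, 175 deep by 206 wide (overhanging the front wall by 7 mm); shut, the lid's top is 85.5 mm above the desk.
- case_lid (a joint): Lid angle in rad: 0 = fully shut on its stop, grows as the lid opens upward, up to 1.5. Starts 0.75 to 1.25 (leaning towards the robot, outer face up and away from the robot). The hinge is stiff: the lid stays where it is left and must be pushed all the way down (1 to 4 N near the front edge; it resists more when pushed faster).
- lid_hinge (a point): Midpoint of the hinge line, in the plane of the lid's underside (75.5 mm above the desk). Its axes are the lid's and turn with it: y along the hinge line, -x from the hinge to the lid's front edge, z out of the lid's outer face (10 mm thick).
- lid_front (a point): Middle of the lid's front (free) edge on the outer face: 172 mm from the hinge line along the lid.
- disc (a point): Centre of the top of the round brass disc on the lid, 28 mm across, 2 mm thick. In the lid_hinge axes it lies at x -95, y +45, z +12 mm (towards the robot's left); z points out of the lid. With the lid shut it is 87.5 mm above the desk. The brass plate at y -45 mm is square, 26 mm: not the one.
- stand: Wooden block fixed to the desk, 75 by 75 by 45 mm high with a 23 mm hole from top to bottom in the middle, in which the presser stands upright; origin at the centre of its underside.
- presser: Spring presser, 110 to 180 g, upright: grey barrel 28 mm in diameter, origin on its axis at the underside of its 36 mm wide bottom collar (which rests on the stand's top), +z up the barrel. The straight barrel runs from 12 to 108 mm above the origin, top at 112 mm. Below are a nose 6 mm long, 20 thick, and the plunger, whose foot is 36 mm below the origin when relaxed.
- plunger (a joint): How far the presser's plunger is pushed in, in m: 0 relaxed, 0.016 fully in. Spring: about 0.8 N to start moving, then 0.4 N per mm (4 N at halfway, 7.2 N at the end of travel).
- foot (a point): Centre of the underside of the plunger's rubber foot, 14 mm across; its +z points up along the presser.
- mug: Blue enamel mug, 80 mm across, 85 mm high, with a handle; bystander, origin at the centre of its underside.
- soldier: Wooden toy soldier, scarlet coat, 119 mm high, base 44 mm across; bystander, origin at the centre of its underside.
- inkwell: White ceramic inkwell, 64 mm across, 52 mm high; bystander, origin at the centre of its underside.
Things that resemble listed ones, but are neither listed nor needed, are in the scene too. Several things have the shape of the stand; the one meant has the colours described above.

How it is judged:
By the outcome, as a careful person would: the job done as asked, in the order asked, and still so for the second after the job is handed in, while the arm keeps its last pose, push and grip.
It also fails if it takes over 70 s, if anything falls off the work surface, if the arm or the gripper's body presses on something with over 40 N, if the wrist force passes 120 N, or if a joint passes its speed limit or range.

## Working session

There is one attempt and no reset: what is moved stays moved. The work goes in short steps, Python scripts to look and compute and a tool call to move; the robot and the scene stay as the last step left them, time stands still between calls to the robot, and variables do not carry over. Pictures are saved under pics/ and viewed, at most 10 in all, crops included, and the job is handed in when it is done.

Besides the shell and the picture viewer there is one more tool, called after ">>>" as a command line: name --pt "numbers of a row" for each row, then --argument value for the rest. servo_tool: Moves the arm, as the interface text tells. Shift numbers are shares of 200 mm and turn numbers shares of 90 degrees, none past 1 either way. Its arguments: {"type":"object","properties":{"linear":{"type":"array","items":{"type":"array","items":{"type":"number","minimum":-1,"maximum":1}}},"spin":{"type":"array","items":{"type":"number","minimum":-1,"maximum":1}},"hand":{"type":"number"}},"required":["linear","spin"]}

```bash
mkdir -p pics; cat > h.py <<'E'
import numpy as np, cv2
from plant import monitor, optics, workorder
def ray(c,px):
    u=cv2.undistortPoints(np.array([[px]],float),c["K"],np.array(c["D"],float))[0,0]
    T=np.array(c["world_to_cam"]);R=T[:3,:3];t=T[:3,3]
    return -R.T@t, R.T@np.array([u[0],u[1],1.])
def plane(c,px,z):
    o,d=ray(c,px); return o+d*(z-o[2])/d[2]
def tri(obs):
    A=np.zeros((3,3));b=np.zeros(3)
    for c,p in obs:
        o,d=ray(c,p);d/=np.linalg.norm(d);M=np.eye(3)-np.outer(d,d);A+=M;b+=M@o
    return np.linalg.solve(A,b)
def proj(c,P):
    T=np.array(c["world_to_cam"]);return cv2.projectPoints(np.array(P,float).reshape(-1,1,3),cv2.Rodrigues(T[:3,:3])[0],T[:3,3],c["K"],np.array(c["D"],float))[0][:,0]
E
python3 - <<'E'
from h import *
import pickle
d={n:optics.capture(n) for n in("scene","side","wrist")}
pickle.dump(d,open("c0.pkl","wb"))
for n in d:
    cv2.imwrite(f"pics/{n}0.png",d[n]["frame"]); o,r=ray(d[n],(320,240));print(n,o.round(),r.round(2))
print(monitor.get_obs())
E
```

```text
scene [1413.  -89. 1005.] [-0.67  0.04 -0.74]
side [ 516. -618.  659.] [ 0.04  0.7  -0.71]
wrist [525.  78. 384.] [ 0.01 -0.28 -0.96]
{'time': 0.15, 'joint_positions': array([-1.46014595e-01,  3.42603860e-01,  1.52477543e+00,  1.58622421e-05,
        1.27539496e+00, -1.46002616e-01]), 'dq': array([-0.00218977, -0.00100526, -0.00222271,  0.00136343,  0.0002229 ,
        0.00085029]), 'tau': array([ 7.52666965e-04, -4.31470585e+01, -2.44352603e+01,  7.18239485e-02,
        5.38185902e-02, -1.32920518e-04]), 'tool_pos': array([5.24669300e+02, 6.86050470e-02, 1.93790991e+02]), 'tcp_rot': array([-3.14042583e+00, -1.86912832e-04,  1.57077961e+00]), 'contact_force': array([0.85716591, 0.16617749, 0.4072368 ]), 'moment': array([-0.03424323,  0.00152636, -0.0365622 ]), 'finger_force': 0.0, 'grip_width': 91.72493478480412}
```

View pics/scene0.png

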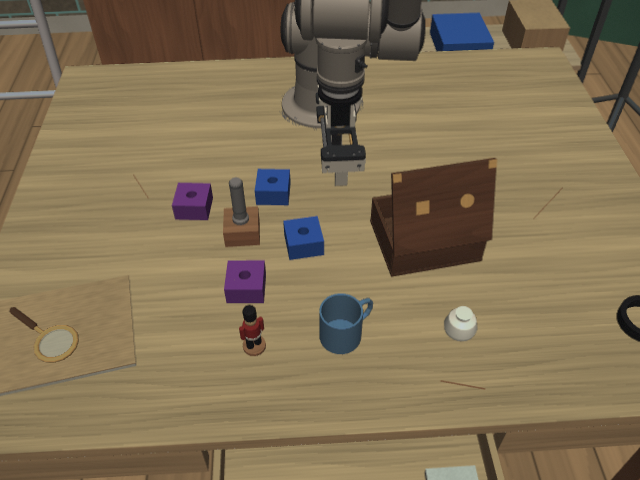

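View pics/side0.png

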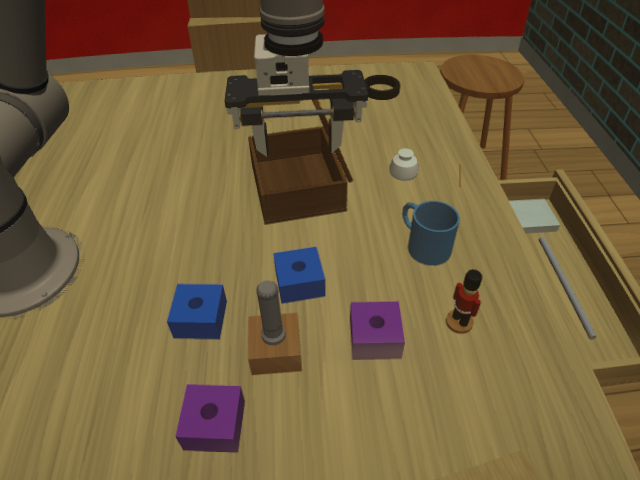

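The scene view shows the wooden stand with the presser at (241,226), blue and purple decoy blocks around it, and the open case at (435,215) with the round disc at (467,201) and the square plate at (422,208). In the side view the stand is at (274,343) and the case at (298,175). Next is an enlarged crop to confirm these and read corners.

```bash
python3 - <<'E'
from h import *
import pickle
d=pickle.load(open("c0.pkl","rb"))
def crop(n,x,y,w,h,s): return cv2.resize(d[n]["frame"][y:y+h,x:x+w],None,fx=s,fy=s,interpolation=cv2.INTER_CUBIC)
a=crop("scene",365,150,140,130,4)   # 560x520
b=np.vstack([crop("scene",215,170,60,80,3),crop("side",240,270,70,108,3)[:, :180]]) 
b=np.vstack([crop("scene",215,170,60,80,3.25),cv2.resize(d["side"]["frame"][275:380,240:310],(195,260))])
cv2.imwrite("pics/crop0.png",np.hstack([a,b[:520]]))
f=d["scene"]["frame"];hsv=cv2.cvtColor(f,cv2.COLOR_BGR2HSV)
m=((hsv[...,2]>130)&(hsv[...,1]>90)).astype(np.uint8); m[:, :385]=0;m[:,498:]=0;m[:155]=0;m[250:]=0
n,l,s,c=cv2.connectedComponentsWithStats(m)
for i in range(1,n):
    if s[i][4]>20: print(s[i],c[i].round(2))
E
```

```text
[ 385  155  113   40 1381] [427.39 163.45]
[393 174   9   9  62] [396.74 177.6 ]
[485 192  13  58 293] [494.11 228.24]
[461 194  13  13 136] [466.88 200.2 ]
[417 201  12  14 146] [422.49 207.42]
```

View pics/crop0.png

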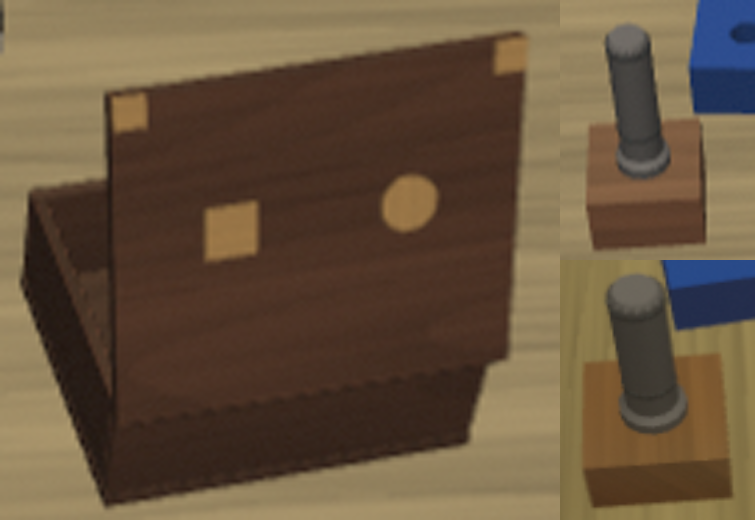

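The crop confirms it: the round disc is right (scene ≈467,200), the square plate left (422,207). The brown wooden stand, the only non-blue/purple block and the one holding the presser, is the one meant.

```bash
python3 - <<'E'
from h import *
import pickle
from scipy.optimize import least_squares
d=pickle.load(open("c0.pkl","rb"));S=d["scene"];D=d["side"]
L=np.array([[-95,45,12],[-95,-45,12],[-172,-103,10],[-172,103,10]],float)
px=np.array([[466.9,200.2],[422.5,207.4],[392,173.3],[496.5,158.3],[392,275.75],[482,260.5]])
def pts(q):
    x,y,w,a=q; c,s=np.cos(a),np.sin(a)
    P=np.c_[c*L[:,0]+s*L[:,2],L[:,1],-s*L[:,0]+c*L[:,2]+75.5]
    P=np.vstack([P,[[0,-100,0],[0,100,0]]])
    C,s2=np.cos(w),np.sin(w)
    return np.c_[x+C*P[:,0]-s2*P[:,1],y+s2*P[:,0]+C*P[:,1],P[:,2]]
r=least_squares(lambda q:(proj(S,pts(q))-px).ravel(),[600,200,0,1])
q=r.x;print("hinge",q.round(3),"res",r.fun.reshape(-1,2).round(1).tolist())
print(pts(q).round(1).tolist())
C,s=np.cos(q[2]),np.sin(q[2]);Rz=np.array([[C,-s],[s,C]])
print("disc shut",(q[:2]+Rz@[-95,45]).round(1),"case ctr",(q[:2]+Rz@[-82.5,0]).round(1),"front shut",(q[:2]+Rz@[-172,0]).round(1))
print("case bottom planes",plane(S,px[4],0).round(1),plane(S,px[5],0).round(1))
print("stand", plane(S,(241.3,219.5),45).round(1),plane(D,(273.7,335.8),45).round(1),tri([(S,(241.3,219.5)),(D,(273.7,335.8))]).round(1))
print("ptop",plane(S,(235.9,182.6),157).round(1),plane(D,(267.6,289.1),157).round(1),tri([(S,(235.9,182.6)),(D,(267.6,289.1))]).round(1))
k=lambda X,Y:(240+(X-560)/2.786,275+(Y-260)/2.476)
for p in[(584,362),(719,353),(729,460),(585,467)]: print("st corner",plane(D,k(*p),45).round(1))
print("blue near", plane(S,(303,231),45).round(), plane(S,(272,180),45).round(),"mug",plane(S,(341,308),85).round(),"ink",plane(S,(461,325),20).round())
E
```

```text
hinge [5.97409e+02 2.06593e+02 1.48000e-01 1.20700e+00] res [[0.2, -0.2], [0.2, -0.4], [0.2, 0.1], [0.2, -0.4], [-0.8, 0.5], [-0.1, 0.2]]
[[568.5, 247.8, 168.6], [581.7, 158.8, 168.6], [561.3, 97.1, 239.8], [531.0, 300.9, 239.8], [612.1, 107.7, 0.0], [582.7, 305.5, 0.0]]
disc shut [496.8 237.1] case ctr [515.8 194.5] front shut [427.3 181.3]
case bottom planes [610.8 109.5   0. ] [582.3 305.9   0. ]
stand [ 470.3 -201.6   45. ] [ 469.6 -204.5   45. ] [ 469.  -202.3   42.9]
ptop [ 475.  -201.7  157. ] [ 470.8 -207.2  157. ] [ 470.1 -202.6  152. ]
st corner [ 431.8 -166.2   45. ]
st corner [ 505.5 -165.2   45. ]
st corner [ 507.5 -241.3   45. ]
st corner [ 434.1 -240.4   45. ]
blue near [513. -70.  45.] [ 348. -134.   45.] mug [747. -11.  85.] ink [755. 219.  20.]
```

>>> servo_tool --hand -1 --pt "0 0 -0.18" --pt "0 0 -0.18" --pt "0 0 -0.18" --pt "0.2 0.075 0" --pt "0.21 0.08 0" --pt "0.21 0.08 0" --pt "0.21 0.08 0" --pt "0.2 0.075 0" --spin '[0,0,0,0,0,0,0,0]'

```text
time: 1.15
tool_pos: [603.2, 207.5, 301.9]
tcp_rot: [-3.141, 0.0, 1.571]
contact_force: [0.8, -0.4, -0.7]
grip_width: 16.3
finger_force: 0.0
```

>>> servo_tool --pt "0 0 0.1" --pt "0 0 0.1" --pt "0 0 0.1" --pt "0 0 0.1" --pt "0 0 0" --pt "0 -0.03 0" --pt "0 -0.03 0" --pt "0 -0.02 0" --spin '[0,0,0,0,0,0,0,0]'

```text
time: 2.15
tool_pos: [586.7, 206.1, 223.2]
tcp_rot: [3.14, -0.0, 1.571]
contact_force: [0.2, 0.4, 0.0]
grip_width: 0.7
finger_force: 0.0
```

```bash
python3 - <<'E'
from h import *
c=optics.capture("scene");cv2.imwrite("pics/s1.png",cv2.resize(c["frame"][60:290,300:540],None,fx=2.5,fy=2.5))
# waypoint deltas
p=None
for a in np.linspace(1.207,0,13):
    s=-150*np.cos(a)+10*np.sin(a)+19;P=np.array([597.4+s*.989,206.6+s*.1475,75.5+150*np.sin(a)+10*np.cos(a)])
    print(round(a,2),P.round(1),None if p is None else (P-p).round(1));p=P
E
```

```text
1.21 [572.6 202.9 219.2] None
1.11 [558.6 200.8 214.1] [-14.1  -2.1  -5.1]
1.01 [545.1 198.8 207.5] [-13.5  -2.   -6.5]
0.91 [532.4 196.9 199.7] [-12.8  -1.9  -7.9]
0.8 [520.5 195.1 190.5] [-11.9  -1.8  -9.1]
0.7 [509.5 193.5 180.2] [-10.9  -1.6 -10.3]
0.6 [499.7 192.  168.9] [ -9.9  -1.5 -11.4]
0.5 [491.  190.7 156.6] [ -8.7  -1.3 -12.3]
0.4 [483.6 189.6 143.4] [ -7.4  -1.1 -13.1]
0.3 [477.5 188.7 129.6] [ -6.1  -0.9 -13.8]
0.2 [472.8 188.  115.3] [ -4.7  -0.7 -14.4]
0.1 [469.6 187.5 100.5] [ -3.2  -0.5 -14.8]
0.0 [467.8 187.3  85.5] [ -1.7  -0.3 -15. ]
```

View pics/s1.png

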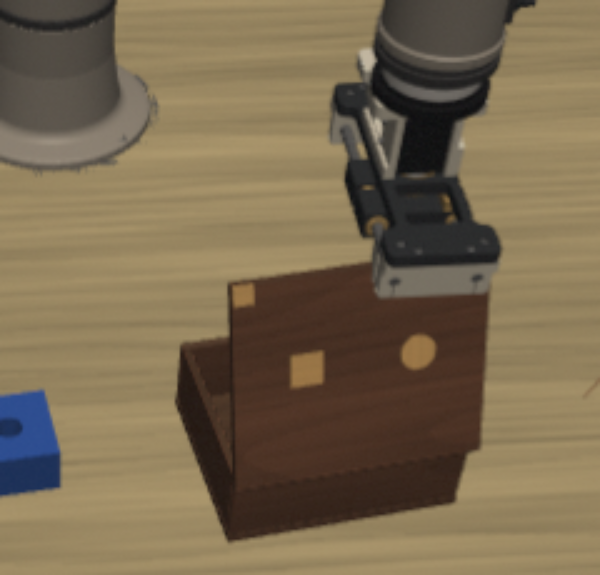

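The lid is untouched, and the gripper hangs over its far-right top edge (crop 435,280). The fingertip isn't clearly visible, so I'll project the TCP to check.

```bash
python3 - <<'E'
from h import *
c=optics.capture("scene")
print(((proj(c,[[586.7,206,223],[586.7,206,289],[546,199,240],[605,206,289],[605,206,223]])-[300,60])*2.5).round())
c=optics.capture("side")
f=c["frame"]; print(proj(c,[[586.7,206,223],[546,199,240]]).round())
cv2.imwrite("pics/s2.png",cv2.resize(f[60:240,200:400],None,fx=3,fy=3))
E
```

```text
[[380. 317.]
 [394. 248.]
 [363. 264.]
 [400. 265.]
 [385. 334.]]
[[329.  85.]
 [307.  79.]]
```

View pics/s2.png

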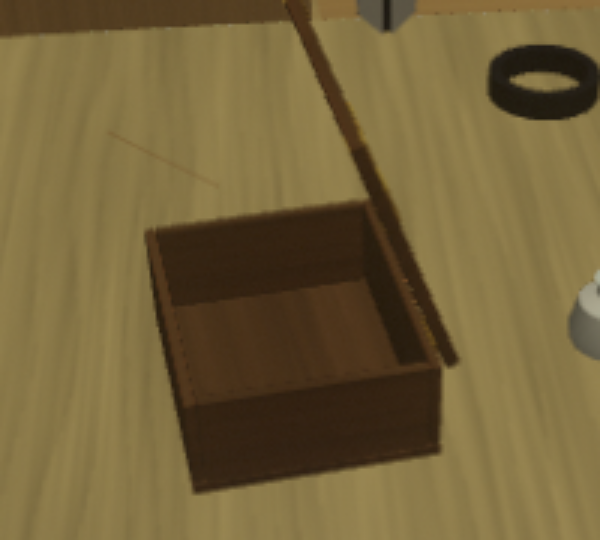

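The side crop shows the tip of the closed fingers at crop (388,30), i.e. pixel (329,70), clear on the outer side of the lid. I expected row 85, so I'll check that offset.

```bash
python3 - <<'E'
from h import *
import pickle
d=pickle.load(open("c0.pkl","rb"))
print(proj(d["side"],[[525,0,194],[479,0,194],[571,0,194]]).round(),proj(d["scene"],[[525,0,194],[571,0,194]]).round())
o=monitor.get_obs();print(o["tool_pos"],o["grip_width"])
s=optics.capture("side");c=optics.capture("scene")
f=s["frame"]
for r in range(60,90,3): print(r,f[r,322:337:2].astype(int).sum(1))
cv2.imwrite("pics/s3.png",cv2.resize(c["frame"][60:290,300:540],None,fx=2.5,fy=2.5))
E
```

```text
[[301. 167.]
 [271. 169.]
 [330. 166.]] [[338. 181.]
 [340. 197.]]
[586.91314377 206.09988876 222.86116059] 0.5291780768204402
60 [243 244 242  89 182 244 242 245]
63 [244 243 243  97 185 244 245 244]
66 [251 244 241  95 180 246 248 315]
69 [319 306 247  99 182 271 346 342]
72 [320 323 346 353 339 325 338 345]
75 [322 325 343 354 346 328 325 344]
78 [323 326 335 354 354 334 321 341]
81 [324 329 331 351 354 342 320 334]
84 [324 335 326 342 354 347 326 322]
87 [322 336 331 331 351 351 330 319]
```

View pics/s3.png

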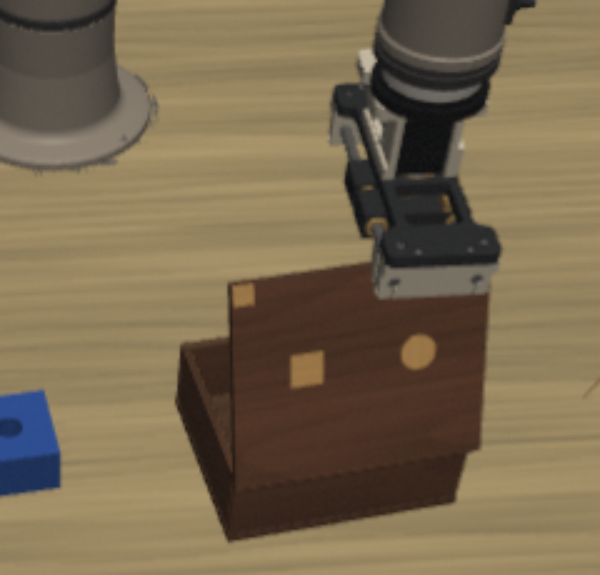

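```bash
python3 - <<'E'
from h import *
import pickle
d=pickle.load(open("c0.pkl","rb"))
S,D=d["scene"],d["side"]
f=S["frame"]; print("scene col341", [(r,int(f[r,341].astype(int).sum())) for r in range(160,206,2)])
f=D["frame"]
for cc in(258,262,266,332,336,340): print(cc,[(r,int(f[r,cc].astype(int).sum())) for r in range(134,176,3)])
print(tri([(S,(341,186)),(D,(336,152))]).round(1))
s=optics.capture("side")
o,r=ray(s,(328.5,70.5)); k=(206-o[1])/r[1]; print("now tip at y=206:",(o+k*r).round(1)); k=(223-o[2])/r[2]; print("at z=223",(o+k*r).round(1))
E
```

```text
scene col341 [(160, 130), (162, 330), (164, 332), (166, 328), (168, 328), (170, 330), (172, 317), (174, 301), (176, 302), (178, 303), (180, 302), (182, 302), (184, 303), (186, 339), (188, 367), (190, 354), (192, 378), (194, 380), (196, 369), (198, 357), (200, 372), (202, 376), (204, 388)]
258 [(134, 256), (137, 256), (140, 256), (143, 256), (146, 253), (149, 256), (152, 109), (155, 109), (158, 106), (161, 109), (164, 144), (167, 167), (170, 171), (173, 168)]
262 [(134, 256), (137, 256), (140, 254), (143, 254), (146, 256), (149, 256), (152, 257), (155, 107), (158, 110), (161, 126), (164, 159), (167, 159), (170, 153), (173, 155)]
266 [(134, 85), (137, 81), (140, 81), (143, 82), (146, 77), (149, 156), (152, 198), (155, 242), (158, 106), (161, 158), (164, 161), (167, 164), (170, 163), (173, 163)]
332 [(134, 244), (137, 243), (140, 242), (143, 255), (146, 255), (149, 257), (152, 240), (155, 117), (158, 91), (161, 86), (164, 82), (167, 87), (170, 87), (173, 85)]
336 [(134, 256), (137, 254), (140, 257), (143, 257), (146, 257), (149, 185), (152, 105), (155, 153), (158, 166), (161, 161), (164, 123), (167, 92), (170, 94), (173, 89)]
340 [(134, 257), (137, 256), (140, 255), (143, 263), (146, 329), (149, 303), (152, 190), (155, 111), (158, 107), (161, 109), (164, 159), (167, 192), (170, 168), (173, 133)]
[576.8  -0.8 223.9]
now tip at y=206: [585.6 206.  250.8]
at z=223 [590.3 262.  223. ]
```

>>> servo_tool --pt "0 0.05 0.04" --pt "0 0 0.06" --pt "0 -0.04 0.05" --pt "0 -0.04 0" --pt "0 -0.03 0" --pt "0 -0.03 0" --pt "0 -0.02 0" --pt "0 0 0" --spin '[0,0,0,0,0,0,0,0]'

```text
time: 3.45
tool_pos: [565.2, 206.0, 192.8]
tcp_rot: [3.14, -0.0, 1.571]
contact_force: [0.8, -0.5, 0.2]
grip_width: 0.3
finger_force: 0.6
```

>>> servo_tool --pt "0 -0.03 0" --pt "0 -0.03 0" --pt "0 -0.03 0" --pt "0 -0.03 0" --pt "0 0 0" --pt "0 0 0" --pt "0 0 0" --pt "0 0 0" --spin '[0,0,0,0,0,0,0,0]'

```text
time: 4.45
tool_pos: [540.9, 206.0, 192.2]
tcp_rot: [-3.141, 0.0, 1.571]
contact_force: [0.0, -0.8, 0.6]
grip_width: 0.3
finger_force: 0.0
```

```bash
python3 - <<'E'
from h import *
s=optics.capture("side");c=optics.capture("scene")
a=cv2.resize(s["frame"][50:200,230:390],None,fx=2.5,fy=2.5);b=cv2.resize(c["frame"][100:250,360:520],None,fx=2.5,fy=2.5)
cv2.imwrite("pics/s4.png",np.hstack([a,b]))
E
```

```text
(no output)
```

View pics/s4.png

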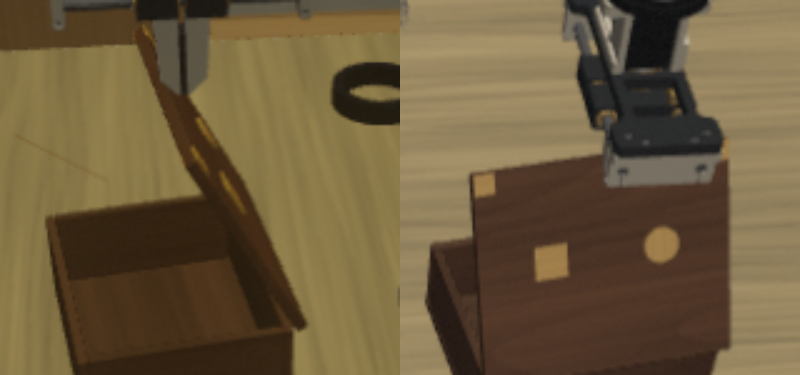

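The side half shows the closed fingertip at crop (183,97) touching the outer face. The lid has come down a little: in the scene half its front-left corner is now at crop (471,175). The tip again looks higher than the reported TCP.

```bash
cat >> h.py <<'E'
from scipy.optimize import least_squares
Q=np.array([597.4,206.6,0.148])
def lidpt(a,p):
    c,s=np.cos(a),np.sin(a);x=c*p[0]+s*p[2];z=-s*p[0]+c*p[2]+75.5;y=p[1]
    C,s=np.cos(Q[2]),np.sin(Q[2]);return np.array([Q[0]+C*x-s*y,Q[1]+s*x+C*y,z])
def brass(c):
    f=c["frame"];hsv=cv2.cvtColor(f,cv2.COLOR_BGR2HSV);lab=[]
    m=((hsv[...,2]>120)&(hsv[...,1]>90)).astype(np.uint8);n,l,s,ce=cv2.connectedComponentsWithStats(m)
    return [ce[i] for i in range(n) if 60<s[i][4]<400 and 395<ce[i][0]<510 and 130<ce[i][1]<260 and s[i][2]<25 and s[i][3]<25]
def angle(c):
    B=brass(c);out=[]
    for p in((-95,45,12),(-95,-45,12)):
        for b in B:
            r=least_squares(lambda a:proj(c,lidpt(a[0],p))[0]-b,[0.6])
            if r.cost<8: out.append((round(r.x[0],3),b.round(1).tolist(),round(r.cost,1)))
    return out
E
python3 - <<'E'
from h import *
s=optics.capture("side");c=optics.capture("scene")
o,r=ray(s,(303.2,88.8)); k=(206-o[1])/r[1]; print("tip:",(o+k*r).round(1))
print(angle(c))
E
```

```text
tip: [539.2 206.  217. ]
[(np.float64(1.071), [464.1, 197.4], np.float64(0.1)), (np.float64(1.072), [420.0, 204.4], np.float64(0.1))]
```

>>> servo_tool --pt "-0.005 -0.031 0.022" --pt "-0.005 -0.031 0.022" --pt "-0.005 -0.031 0.021" --pt "-0.005 -0.031 0.021" --pt "-0.005 -0.029 0.024" --pt "-0.005 -0.029 0.024" --pt "-0.005 -0.027 0.027" --pt "-0.005 -0.027 0.027" --spin '[0,0,0,0,0,0,0,0]'

```text
time: 5.65
tool_pos: [493.4, 198.0, 154.3]
tcp_rot: [-3.142, -0.0, 1.571]
contact_force: [0.6, 0.9, 2.2]
grip_width: 0.7
finger_force: 1.1
```

```bash
python3 - <<'E'
from h import *
print(angle(optics.capture("scene")),monitor.get_obs()["tool_pos"],monitor.get_obs()["contact_force"])
E
```

```text
[(np.float64(0.7), [457.4, 193.8], np.float64(0.0)), (np.float64(0.685), [414.3, 200.8], np.float64(0.0))] [492.38875898 197.85470984 153.52606723] [ 0.58968365  0.78975917 -0.29388893]
```

>>> servo_tool --pt "-0.005 -0.023 0.03" --pt "-0.005 -0.023 0.03" --pt "-0.005 -0.021 0.032" --pt "-0.005 -0.021 0.032" --pt "-0.004 -0.018 0.033" --pt "-0.004 -0.018 0.033" --pt "-0.002 -0.014 0.035" --pt "-0.002 -0.014 0.035" --spin '[0,0,0,0,0,0,0,0]'

```text
time: 6.7
tool_pos: [463.1, 191.4, 102.2]
tcp_rot: [-3.141, 0.0, 1.571]
contact_force: [-1.2, 0.5, 2.5]
grip_width: 0.5
finger_force: 1.0
```

```bash
python3 - <<'E'
from h import *
print(angle(optics.capture("scene")),monitor.get_obs()["tool_pos"],monitor.get_obs()["contact_force"])
E
```

```text
[(np.float64(0.316), [451.1, 196.9], np.float64(0.1)), (np.float64(0.308), [409.2, 203.6], np.float64(0.1))] [462.35333977 191.26928985 101.30702738] [ 0.20419015  0.33973359 -0.40408339]
```

>>> servo_tool --pt "0 -0.01 0.032" --pt "0 -0.01 0.032" --pt "0 -0.008 0.032" --pt "0 -0.006 0.03" --pt "0 -0.004 0.025" --pt "0 0 0.02" --pt "0 0 0.018" --pt "0 0 0" --spin '[0,0,0,0,0,0,0,0]'

```text
time: 7.75
tool_pos: [455.9, 191.7, 64.6]
tcp_rot: [-3.142, -0.0, 1.571]
contact_force: [0.0, -0.3, -0.2]
grip_width: 0.3
finger_force: 0.0
```

```bash
python3 - <<'E'
from h import *
print(angle(optics.capture("scene")),monitor.get_obs()["tool_pos"],monitor.get_obs()["contact_force"])
E
```

```text
[(np.float64(0.063), [448.1, 202.5], np.float64(0.1)), (np.float64(0.062), [407.0, 209.0], np.float64(0.1))] [455.92365647 191.67090017  64.78308804] [ 0.12587656 -0.16988817 -0.50575019]
```

>>> servo_tool --pt "0 0 0.012" --pt "0 0 0.012" --pt "0 0 0.01" --pt "0 0 0.008" --pt "0 0 0.006" --pt "0 0 0" --pt "0 0 0" --pt "0 0 0" --spin '[0,0,0,0,0,0,0,0]'

```text
time: 8.8
tool_pos: [456.0, 191.6, 55.4]
tcp_rot: [3.141, -0.0, 1.571]
contact_force: [0.3, 0.6, 0.8]
grip_width: 0.2
finger_force: 0.0
```

>>> servo_tool --pt "0 0 0.005" --pt "0 0 0.005" --pt "0 0 0.005" --pt "0 0 0" --pt "0 0 0" --pt "0 0 0" --pt "0 0 0" --pt "0 0 0" --spin '[0,0,0,0,0,0,0,0]'

```text
time: 9.8
tool_pos: [455.9, 191.6, 53.3]
tcp_rot: [3.141, -0.0, 1.571]
contact_force: [-3.4, 0.4, 10.9]
grip_width: 0.4
finger_force: 5.1
```

```bash
python3 - <<'E'
from h import *
print(angle(optics.capture("scene")),monitor.get_obs()["tool_pos"],monitor.get_obs()["contact_force"])
E
```

```text
[(np.float64(-0.011), [447.3, 204.5], np.float64(0.1)), (np.float64(-0.015), [406.4, 211.2], np.float64(0.1))] [455.93017884 191.64891623  53.25993135] [-3.02379345  0.03975399 10.06123856]
```

>>> servo_tool --pt "0 0 -0.05" --pt "0 0 -0.15" --pt "0 0 -0.2" --pt "0 0 -0.2" --pt "0 0 -0.15" --pt "-0.15 0.02 0" --pt "-0.2 0.02 0" --pt "-0.2 0.02 0" --spin '[0,0,0,0,0,0,0,0]'

```text
time: 10.85
tool_pos: [467.8, 80.6, 202.7]
tcp_rot: [3.141, 0.0, 1.572]
contact_force: [0.9, -0.2, -1.1]
grip_width: 0.4
finger_force: 0.0
```

>>> servo_tool --hand 1 --pt "-0.2 0 0" --pt "-0.2 0 0" --pt "-0.2 0 0" --pt "-0.2 0 0" --pt "-0.2 0 0" --pt "-0.2 0 0" --pt "-0.15 0 0" --pt "0 0 0" --spin '[0,0,0,0,0,0,0,0]'

```text
time: 11.85
tool_pos: [467.6, -190.0, 202.3]
tcp_rot: [3.142, 0.0, 1.568]
contact_force: [-0.5, 0.3, -0.4]
grip_width: 75.9
finger_force: 0.0
```

```bash
python3 - <<'E'
from h import *
c=optics.capture("scene");B=brass(c);print(angle(c))
for b in B: print(b.round(1),plane(c,b,87.5).round(1))
o=monitor.get_obs();print(o["tool_pos"],o["grip_width"],o["contact_force"])
E
```

```text
[(np.float64(-0.009), [447.3, 204.5], np.float64(0.1)), (np.float64(-0.013), [406.4, 211.1], np.float64(0.1))]
[447.3 204.5] [497.1 235.9  87.5]
[406.4 211.1] [510.8 146.8  87.5]
[ 467.60761012 -188.70751828  202.30008734] 79.80679518156484 [-0.36751769 -0.70174958 -0.02084977]
```

>>> servo_tool --pt "-0.07 0.012 0" --pt "0 0 0.1" --pt "0 0 0.1" --pt "0 0 0.1" --pt "0 0 0.1" --pt "0 0 0.1" --pt "0 0 0.08" --pt "0 0 0" --spin '[0,0,0,0,0,0,0,0]'

```text
time: 12.9
tool_pos: [469.8, -201.7, 85.5]
tcp_rot: [-3.14, -0.001, 1.572]
contact_force: [0.1, -0.3, 0.4]
grip_width: 91.7
finger_force: 0.0
```

```bash
python3 - <<'E'
from h import *
o=monitor.get_obs();print(o["tool_pos"],o["grip_width"],o["contact_force"])
s=optics.capture("side");c=optics.capture("scene")
a=cv2.resize(s["frame"][220:380,190:350],None,fx=2.5,fy=2.5);b=cv2.resize(c["frame"][110:270,160:320],None,fx=2.5,fy=2.5)
cv2.imwrite("pics/s5.png",np.hstack([a,b]))
E
```

```text
[ 469.82824678 -201.65591364   85.50559185] 91.67830949851636 [ 0.07832455 -0.28326634  0.41959476]
```

View pics/s5.png

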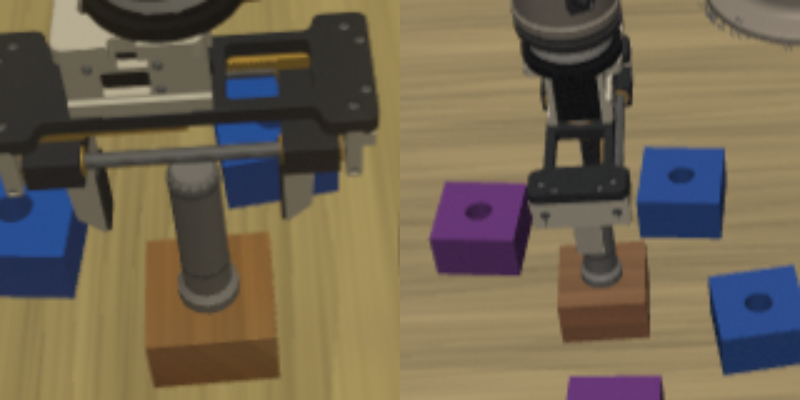

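The open fingers straddle the barrel's upper half (side crop, barrel top at (195,175)), and the presser is upright in the brown stand. I'll go down 9 mm and grip.

>>> servo_tool --pt "0 0 0.02" --pt "0 0 0.025" --pt "0 0 0" --pt "0 0 0" --pt "0 0 0" --pt "0 0 0" --pt "0 0 0" --pt "0 0 0" --spin '[0,0,0,0,0,0,0,0]'

```text
time: 14.0
tool_pos: [470.2, -202.4, 77.4]
tcp_rot: [3.141, 0.0, 1.571]
contact_force: [0.0, -0.1, 0.7]
grip_width: 91.6
finger_force: 0.0
```

>>> servo_tool --hand -1 --pt "0 0 0" --pt "0 0 0" --pt "0 0 0" --pt "0 0 0" --pt "0 0 0" --pt "0 0 0" --pt "0 0 0" --pt "0 0 0" --spin '[0,0,0,0,0,0,0,0]'

```text
time: 15.0
tool_pos: [470.2, -202.4, 77.3]
tcp_rot: [3.141, -0.0, 1.571]
contact_force: [-0.5, 0.0, -0.8]
grip_width: 27.6
finger_force: 30.0
```

>>> servo_tool --pt "0 0 -0.04" --pt "0 0 -0.08" --pt "0 0 -0.1" --pt "0 0 -0.1" --pt "0 0 -0.1" --pt "0 0 -0.1" --pt "0 0 -0.08" --pt "0 0 0" --spin '[0,0,0,0,0,0,0,0]'

```text
time: 16.0
tool_pos: [470.8, -202.7, 198.7]
tcp_rot: [3.139, 0.001, 1.571]
contact_force: [-0.4, -0.2, -1.1]
grip_width: 27.6
finger_force: 30.0
```

>>> servo_tool --pt "0.06 0.01 0" --pt "0.14 0.02 0" --pt "0.18 0.02 0" --pt "0.18 0.02 0" --pt "0.18 0.02 0" --pt "0.18 0.02 0" --pt "0.14 0.02 0" --pt "0.06 0.01 0" --spin '[0,0,0,0,0,0,0,0]'

```text
time: 17.0
tool_pos: [497.6, 23.5, 196.6]
tcp_rot: [-3.14, -0.0, 1.573]
contact_force: [1.3, -0.1, -1.7]
grip_width: 27.6
finger_force: 30.0
```

>>> servo_tool --pt "0.06 0 0" --pt "0.14 0 0" --pt "0.18 0 0" --pt "0.18 0 0" --pt "0.18 0 0" --pt "0.16 0 0" --pt "0.08 0 0" --pt "0 0 0" --spin '[0,0,0,0,0,0,0,0]'

```text
time: 18.0
tool_pos: [498.1, 217.7, 197.0]
tcp_rot: [-3.141, 0.001, 1.572]
contact_force: [0.5, -1.1, -0.8]
grip_width: 28.0
finger_force: 30.0
```

```bash
python3 - <<'E'
from h import *
o=monitor.get_obs();print(o["tool_pos"],o["tcp_rot"],o["grip_width"],o["contact_force"])
s=optics.capture("side");c=optics.capture("scene")
p=o["tool_pos"]; f=[p[0],p[1],p[2]-68.3]
print("exp foot",np.round(f,1),proj(s,[f,[p[0],p[1],p[2]-32.3]]).round(1),proj(c,[f,[p[0],p[1],p[2]-32.3]]).round(1))
S=proj(s,f)[0].astype(int);C=proj(c,f)[0].astype(int);print(S-[40,60],C-[40,60])
a=cv2.resize(s["frame"][S[1]-60:S[1]+40,S[0]-40:S[0]+40],None,fx=5,fy=5);b=cv2.resize(c["frame"][C[1]-60:C[1]+40,C[0]-40:C[0]+40],None,fx=5,fy=5)
cv2.imwrite("pics/s6.png",np.hstack([a,b]))
E
```

```text
[498.10683724 217.7227663  197.03331225] [-3.14123711e+00  5.34514986e-04  1.57182422e+00] 28.04986471548676 [ 0.45695356 -1.05345357 -0.83681421]
exp foot [498.1 217.7 128.7] [[283.6 127.8]
 [282.4 111.7]] [[441.6 190.9]
 [444.2 177.8]]
[243  67] [401 130]
```

View pics/s6.png

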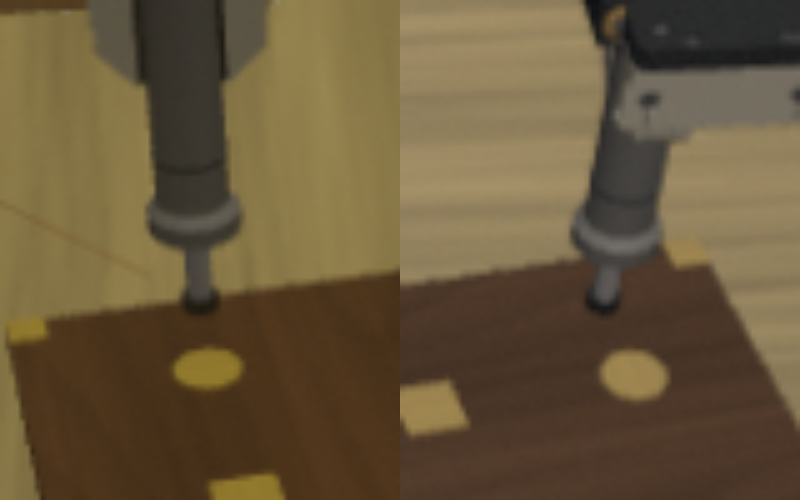

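Side half: black foot at crop (201,303), round disc at (208,369). Scene half: foot at (602,303), disc at (634,375). The presser hangs upright and the foot is within 1 px of where I predicted it.

```bash
python3 - <<'E'
from h import *
s=optics.capture("side");c=optics.capture("scene")
B=[b for b in brass(c) if b[0]>430];print(B)
hsv=cv2.cvtColor(s["frame"],cv2.COLOR_BGR2HSV);m=((hsv[...,2]>130)&(hsv[...,1]>150)).astype(np.uint8);m[:, :275]=0;m[:,295:]=0;m[:133]=0;m[148:]=0
mm=cv2.moments(m,True);ds=(mm["m10"]/mm["m00"],mm["m01"]/mm["m00"]);print(ds,mm["m00"])
print("disc",plane(s,ds,87.5).round(1),[plane(c,b,87.5).round(1) for b in B],[tri([(s,ds),(c,b)]).round(1) for b in B])
print("foot",tri([(s,(283.2,127.6)),(c,(441.4,190.6))]).round(1))
print(monitor.get_obs()["tool_pos"])
E
```

```text
[array([447.30693069, 204.48514851])]
(284.13698630136986, 140.12328767123287) 73.0
disc [497.  236.3  87.5] [array([497.1, 235.9,  87.5])] [array([497. , 235.9,  87.6])]
foot [497.5 217.4 129.2]
[498.38289708 216.44775757 197.33032951]
```

>>> servo_tool --pt "0.047 -0.002 0" --pt "0.047 -0.003 0" --pt "0 0 0.04" --pt "0 0 0.05" --pt "0 0 0.05" --pt "0 0 0.03" --pt "0 0 0" --pt "0 0 0" --spin '[0,0,0,0,0,0,0,0]'

```text
time: 19.2
tool_pos: [497.5, 236.4, 163.6]
tcp_rot: [3.141, -0.0, 1.571]
contact_force: [-0.9, 0.8, -0.5]
grip_width: 27.7
finger_force: 30.0
```

```bash
python3 - <<'E'
from h import *
P=[monitor.get_obs()["tool_pos"]];F=[]
s=optics.capture("side");c=optics.capture("scene")
for i in range(8):
    optics.capture("wrist");o=monitor.get_obs();P.append(o["tool_pos"]);F.append(o["contact_force"])
print(np.mean(P,0).round(2),np.mean(F,0).round(2))
a=cv2.resize(s["frame"][90:170,250:320],None,fx=5.5,fy=5.5);b=cv2.resize(c["frame"][150:230,412:482],None,fx=5.5,fy=5.5)
cv2.imwrite("pics/s7.png",np.hstack([a,b]))
E
```

```text
[497.34 236.44 163.54] [ 0.11  0.01 -1.38]
```

View pics/s7.png

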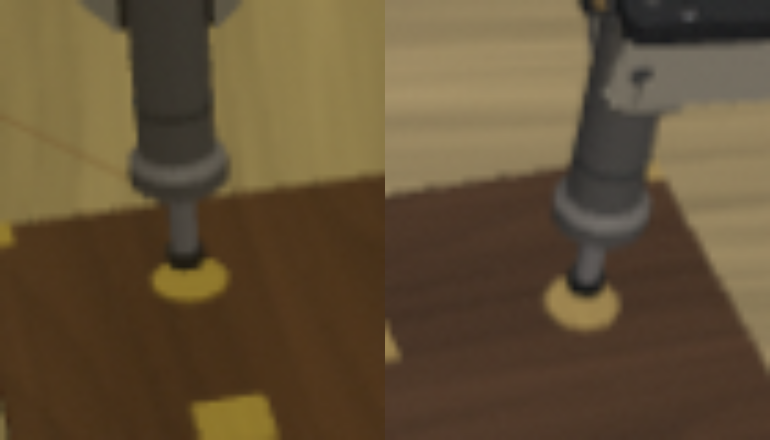

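Side half: foot at (185,266) just above the disc centre (190,279). Scene half: foot at (587,288), disc at (582,302). The foot is centred with about 7.7 mm to go, so I'll press slowly.

>>> servo_tool --pt "0 0 0.012" --pt "0 0 0.012" --pt "0 0 0.012" --pt "0 0 0.01" --pt "0 0 0.01" --pt "0 0 0.01" --pt "0 0 0" --pt "0 0 0" --spin '[0,0,0,0,0,0,0,0]'

```text
time: 20.7
tool_pos: [497.3, 236.4, 150.3]
tcp_rot: [3.141, -0.0, 1.571]
contact_force: [-1.5, -0.2, 1.1]
grip_width: 27.5
finger_force: 30.0
```

```bash
cat > m.py <<'E'
from h import *
P=[];F=[]
s=optics.capture("side");c=optics.capture("scene")
for i in range(12):
    optics.capture("wrist");o=monitor.get_obs();P.append(o["tool_pos"]);F.append(o["contact_force"])
print(np.mean(P,0).round(2),np.mean(F,0).round(2),o["tcp_rot"].round(4),o["time"])
# foot: dark pixels near the disc, and disc
for n,im,d in(("side",s,(284,140)),("scene",c,(447,204))):
    f=im["frame"][d[1]-12:d[1]+12,d[0]-14:d[0]+14].astype(int);g=f.sum(2)
    ys,xs=np.where(g<85);print(n,"dark",len(xs),(xs.mean()+d[0]-14).round(1),(ys.mean()+d[1]-12).round(1),g.min(),"pred",proj(im,[[497,236,87.5],[497,236,90]]).round(1).tolist())
E
python3 m.py
```

```text
[497.25 236.43 150.17] [-0.59 -0.33  1.59] [ 3.1415 -0.      1.5708] 21.4
side dark 7 283.0 140.4 72 pred [[284.2, 140.2], [284.1, 139.2]]
scene dark 4 446.5 204.8 64 pred [[447.4, 204.5], [447.5, 203.6]]
```

>>> servo_tool --pt "0 0 0.004" --pt "0 0 0.004" --pt "0 0 0.004" --pt "0 0 0" --pt "0 0 0" --pt "0 0 0" --pt "0 0 0" --pt "0 0 0" --spin '[0,0,0,0,0,0,0,0]'

```text
time: 22.4
tool_pos: [497.2, 236.4, 147.8]
tcp_rot: [3.141, 0.0, 1.571]
contact_force: [-0.3, 0.4, 3.0]
grip_width: 27.8
finger_force: 30.0
```

```bash
python3 m.py
```

```text
[497.25 236.42 147.75] [-0.62  0.1   2.9 ] [ 3.1414 -0.      1.5708] 23.1
side dark 8 283.0 140.4 72 pred [[284.2, 140.2], [284.1, 139.2]]
scene dark 5 446.4 204.6 54 pred [[447.4, 204.5], [447.5, 203.6]]
```

```bash
python3 -c "
from plant import workorder
print(workorder.close_job())"
```

```text
the job is handed in; nothing more can be done
None
```

The job is handed in (no verdict was returned): the lid is fully shut, and the gripped presser stands upright on the round disc, foot centred to about 2 mm, with its plunger about 8 mm in (roughly 4 N); the arm went nowhere near the mug, soldier or inkwell.

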